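Re-seat the mixed-up specimen mounts

TASK

The four coloured specimen mounts were put back in one another's seats: bring each mount to the seat of its own colour, flat in the rim and right side up. The empty white seat is the spare place for parking a mount on the way, since a seat holds only one. The mounts are polished: never set one on the bare worktop, tip it over or drop it, and leave the black loupe where it stands.

Things in the scene. Friction and masses are not known exactly. Their poses are not given: they have to be found in the camera images.
- mount_red: Deep red resin specimen mount: a solid upright round puck, 30 mm in diameter, 21 mm tall, about 32 g, with a gold-coloured patch on its polished upper face. Origin: centre of its underside; z up along its axis. Grip it across the diameter; at the start it stands in a seat of another colour.
- mount_green: Dark green resin specimen mount: a solid upright round puck, 30 mm in diameter, 21 mm tall, about 32 g, with a round silver patch on its polished upper face. Origin: centre of its underside; z up along its axis. Grip it across the diameter; at the start it stands in a seat of another colour.
- mount_blue: Dark blue resin specimen mount: a solid upright round puck, 30 mm in diameter, 18 mm tall, about 32 g, with a round silver patch on its polished upper face. Origin: centre of its underside; z up along its axis. Grip it across the diameter; at the start it stands in a seat of another colour.
- mount_tan: Sand-coloured (tan) resin specimen mount: a solid upright round puck, 30 mm in diameter, 18 mm tall, about 32 g, with three small silver strips on its polished upper face. Origin: centre of its underside; z up along its axis. Grip it across the diameter; at the start it stands in a seat of another colour.
- seat_red: Red specimen seat, fixed to the worktop: a 66 x 66 mm plate 5 mm thick carrying a round rim of the same colour (inner diameter 50 mm, outer 58 mm), whose top is 8 mm above the worktop. A 30 mm mount stands inside the rim on the black floor, 5 mm above the worktop; there is room for one mount. Origin: centre of the plate's underside, on the worktop, straight under the rim's centre; z up. Home of the red mount; holds another mount at the start.
- seat_green: Green specimen seat, fixed to the worktop: a 66 x 66 mm plate 5 mm thick carrying a round rim of the same colour (inner diameter 50 mm, outer 58 mm), whose top is 8 mm above the worktop. A 30 mm mount stands inside the rim on the black floor, 5 mm above the worktop; there is room for one mount. Origin: centre of the plate's underside, on the worktop, straight under the rim's centre; z up. Home of the green mount; holds another mount at the start.
- seat_blue: Blue specimen seat, fixed to the worktop: a 66 x 66 mm plate 5 mm thick carrying a round rim of the same colour (inner diameter 50 mm, outer 58 mm), whose top is 8 mm above the worktop. A 30 mm mount stands inside the rim on the black floor, 5 mm above the worktop; there is room for one mount. Origin: centre of the plate's underside, on the worktop, straight under the rim's centre; z up. Home of the blue mount; holds another mount at the start.
- seat_tan: Tan (sand-coloured) specimen seat, fixed to the worktop: a 66 x 66 mm plate 5 mm thick carrying a round rim of the same colour (inner diameter 50 mm, outer 58 mm), whose top is 8 mm above the worktop. A 30 mm mount stands inside the rim on the black floor, 5 mm above the worktop; there is room for one mount. Origin: centre of the plate's underside, on the worktop, straight under the rim's centre; z up. Home of the tan mount; holds another mount at the start.
- seat_white: White specimen seat, fixed to the worktop: a 66 x 66 mm plate 5 mm thick carrying a round rim of the same colour (inner diameter 50 mm, outer 58 mm), whose top is 8 mm above the worktop. A 30 mm mount stands inside the rim on the black floor, 5 mm above the worktop; there is room for one mount. Origin: centre of the plate's underside, on the worktop, straight under the rim's centre; z up. The spare seat, empty at the start.
- stand_loupe: Black round stand loupe, 42 mm in diameter, 37 mm tall, 60 g, standing loose on the worktop among the seats; a bystander. Origin: centre of its underside; z up.
Mind the look-alikes: they are no part of the job. There is more than one size of the mount_red; the one meant has the size given above. There is more than one size of the mount_blue; the job needs the smaller.

How it is judged (in metres and radians):
At the end, for the whole second after the job is handed in: Each of the red, green, blue and tan mounts stands at rest in the seat of its own colour: axis within 12 mm of the seat's centre, underside on the seat's floor (3 to 7.5 mm above the seat's origin), within 0.1 rad of upright, polished face up (horizontal distance between mount_red and seat_red below 0.012 m and z of mount_red in the frame of seat_red between 0.003 and 0.0075 m and angle between each of mount_red, mount_green, mount_blue, mount_tan's own z axis and vertical below 0.1 rad and linear speed of each of mount_red, mount_green, mount_blue, mount_tan below 0.02 m/s and horizontal distance between mount_green and seat_green below 0.012 m and z of mount_green in the frame of seat_green between 0.003 and 0.0075 m and horizontal distance between mount_blue and seat_blue below 0.012 m and z of mount_blue in the frame of seat_blue between 0.003 and 0.0075 m and horizontal distance between mount_tan and seat_tan below 0.012 m and z of mount_tan in the frame of seat_tan between 0.003 and 0.0075 m); the robot touches nothing.
It fails at once if a mount is set on the bare worktop (its underside comes below 2.5 mm) (height (world z) of any of mount_red, mount_green, mount_blue, mount_tan below 0.0025 m).
It fails at once if a mount is tipped over (more than 0.9 rad) (angle between any of mount_red, mount_green, mount_blue, mount_tan's own z axis and vertical above 0.9 rad).
It fails at once if a mount is dropped or flung (faster than 0.65 m/s while no finger touches it: a fall of some 20 mm) ((linear speed of mount_red above 0.65 m/s and contact force between mount_red and the fingers below 0.05 N) or (linear speed of mount_green above 0.65 m/s and contact force between mount_green and the fingers below 0.05 N) or (linear speed of mount_blue above 0.65 m/s and contact force between mount_blue and the fingers below 0.05 N) or (linear speed of mount_tan above 0.65 m/s and contact force between mount_tan and the fingers below 0.05 N)).
It fails at once if the loupe is pushed more than 20 mm from where it stood (distance of stand_loupe from where it was at the start of the episode above 0.02 m).
It also fails if it takes over 134 s, if anything falls off the work surface, if the arm or the gripper's body presses on something with over 40 N, if the wrist force passes 120 N, or if a joint passes its speed limit or range.

ROBOT

A 6-joint arm with a two-finger parallel gripper is mounted at the origin on a cart in front of the work surface, level with it; the furniture and walls round the work are solid. World frame = base frame: x ahead of the robot, y to its left, z up, the work surface at z = 0. Lengths are in m, angles in degrees, forces in N, time in s.
With the tool pointing down it reaches from about 0.35 to 1 m from the base axis. Payload 7.1 kg.
Tool frame: the origin (TCP) lies midway between the tips of the shut fingers; the grasp point (between the pads) lies ctrl.grip_point_offset behind it (ctrl.grip_point_offset is the distance from the TCP to the grasp point, in m); z points along the fingers, y is the direction in which the jaws open and shut (so a half turn about z gives the same grasp; the last joint's range is limited). The gripper opens to 85 mm and grips with 20 to 120 N. Pads are 22 mm wide; open, the fingers measure 114 mm over their backs; the gripper's body (76 mm by 85 mm) begins 54 mm behind the grasp point. The pads swing forward as they close: fully open they stand 13 mm farther back than shut.
Start: joints at [-67.494, 24.242, 93.386, -0, 62.372, -1.089], TCP at [0.25, -0.573, 0.201] pointing down, gripper open.
Joint ranges: [-172.04, 172.04], [-51.8, 120.97], [4.93, 147.93], [-75.15, 255.16], [6.16, 154.13], [-145.62, 145.62]. Speed limits (degrees/s): [136.94, 136.94, 172.46, 180, 180, 180].

INTERFACE

Orientations are given as [roll, pitch, yaw] about the fixed x, y, z axes, in that order (R = Rz(yaw) Ry(pitch) Rx(roll)).
In Python, from rig import ctrl gives the robot as it stands. The module is installed in compiled form; this text tells all that it offers.
- The arm moves only by the tool jog_arm, never from a script. Its argument "deltas" is a list of rows, each a list of 5 numbers: the shift along the tool's x, y, z in m, then the turn about the tool's z in degrees, then the opening, from 0 (shut) to 1 (fully open). A call has exactly 10 rows; each row shifts and turns the commanded pose from where the row before left it, along the tool's axes as they then stand; what a row does not reach is not made up. A row lasts 1/8 s, in which the tool goes at most 62.5 mm and 10.7 degrees, less where a joint would pass 70% of its speed; a pose out of reach is approached as far as the arm can. A call is refused whole if a number of a shift passes 0.0625 or a number of a turn 10.7, either way. A call with a gripper value outside its range is refused whole. The fingers move at their own pace and stop on an object; the grip force is fixed at half the most. Time passes only in rows, so rows that do not move let the fingers close, or fill a call up. It gives the time, the measured TCP pose, the force and the opening at its end, in the units of the state.
- ctrl.read_state(): the state, without advancing time (a new reading comes with each control period).
- ctrl.snapshot(name): name is "side" or "top"; returns (picture, depth): 420x560x3 uint8, red, green, blue; 420x560 float32, m along the optical axis (not along the pixel's ray), 0 where there is no reading.
- ctrl.camera_model(name): a dict with "fx", "fy", "cx", "cy" (pixels), "R" (3x3) and "t" (3): a world point X has camera coordinates R X + t. Camera axes: x right, y down, z forward; pixel columns grow to the right and rows downward; lengths in m; the calibration is good to about 2 mm. A picture is of the moment at which its call begins. camera_model takes no time and is no camera call.
- ctrl.job_done(): hands the job in, once; it reports no verdict.
The state is a dict: "time": time; "q": joint angles; "dq": joint speeds; "joint_efforts": joint torques, N m; "tool_pos": TCP position; "eef_rot": TCP orientation; "ft_force": force on the tool from outside, world axes, zero at the start; "wrist_torque": the same for the moment, N m; "width": finger opening in m.
Only numpy, scipy, OpenCV 4.12 (cv2) and the standard library are available. Lean on these libraries where they do the work, as an engineer would, in place of code of your own. Each camera call takes 0.05 s, during which the arm holds its last target. There are 200 camera calls.

## Working session

There is one attempt and no reset: what is moved stays moved. The work goes in short steps, Python scripts to look and compute and a tool call to move; the robot and the scene stay as the last step left them, time stands still between calls to the robot, and variables do not carry over. Pictures are saved under pics/ and viewed, about 12 in all and at most 16, crops included, and the job is handed in when it is done.

Besides the shell and the picture viewer there is one more tool, called after "Emit:" by a JSON object that holds its "api" and its "payload". jog_arm: Moves the arm, as the interface text tells. Its arguments: {"type":"object","properties":{"deltas":{"type":"array"}},"required":["deltas"]}

```bash
mkdir -p pics; python3 - <<'E'
from rig import ctrl
import cv2,numpy as np
for n in("top","side"):
    p,d=ctrl.snapshot(n); cv2.imwrite(f"pics/{n}0.png",p[:,:,::-1]); np.savez(f"{n}0.npz",p=p,d=d)
    m=ctrl.camera_model(n); print(n,{k:np.round(v,3).tolist() for k,v in m.items()})
print(ctrl.read_state(),ctrl.grip_point_offset)
E
```

```text
top {'fx': 478.367, 'fy': 478.367, 'cx': 277.863, 'cy': 196.914, 'R': [[0.002, -1.0, 0.011], [-0.993, -0.003, -0.121], [0.121, -0.011, -0.993]], 't': [-0.025, 0.546, 1.104]}
side {'fx': 406.12, 'fy': 406.12, 'cx': 276.96, 'cy': 207.947, 'R': [[1.0, 0.011, 0.012], [0.016, -0.45, -0.893], [-0.004, 0.893, -0.45]], 't': [-0.537, 0.027, 0.917]}
{'time': 0.1, 'q': array([-6.74937248e+01,  2.42824325e+01,  9.34279345e+01, -3.85831054e-04,
        6.23728916e+01, -1.09077496e+00]), 'dq': array([-0.01179584, -0.12491979, -0.28349998, -0.05681909,  0.04764376,
        0.01610268]), 'joint_efforts': array([-1.95350212e-04, -5.58428764e+01, -2.82445407e+01, -1.97828587e-05,
        2.99106141e-03, -3.66282347e-05]), 'tool_pos': array([ 0.24997707, -0.57222831,  0.19999149]), 'eef_rot': array([-1.79916750e+02, -1.24343042e-03,  2.35972285e+01]), 'ft_force': array([ 0.23775853,  0.66536109, -0.26853725]), 'wrist_torque': array([-0.03888601,  0.0012045 ,  0.00052716]), 'width': 0.08555272574549169} 0.0187
```

View pics/top0.png

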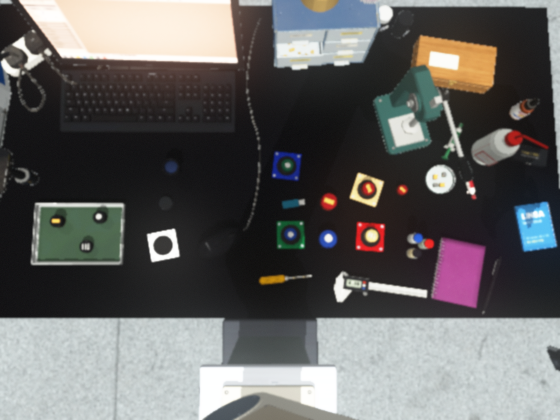

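View pics/side0.png

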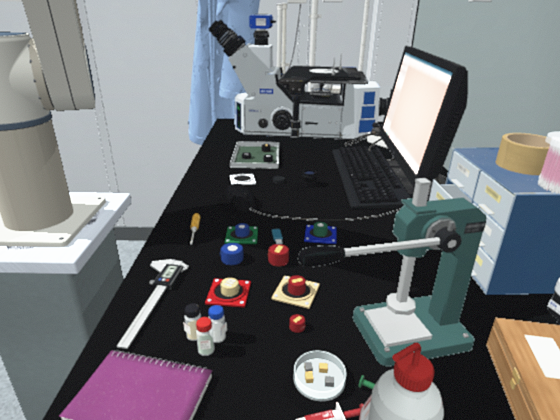

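```bash
cat > h.py <<'E'
import numpy as np,cv2
from rig import ctrl
def cloud(n,d):
    m=ctrl.camera_model(n); v,u=np.mgrid[:420,:560]
    c=np.stack([(u-m['cx'])/m['fx']*d,(v-m['cy'])/m['fy']*d,d],-1)
    return (c-np.array(m['t']))@np.array(m['R'])
def ray(n,u,v,z):
    m=ctrl.camera_model(n);R=np.array(m['R']);C=-R.T@np.array(m['t'])
    r=R.T@np.array([(u-m['cx'])/m['fx'],(v-m['cy'])/m['fy'],1]); return C+r*(z-C[2])/r[2]
def proj(n,X):
    m=ctrl.camera_model(n);c=np.array(m['R'])@X+np.array(m['t']); return c[0]/c[2]*m['fx']+m['cx'],c[1]/c[2]*m['fy']+m['cy']
E
python3 - <<'E'
from h import *
Z=np.load("top0.npz");p,d=Z['p'],Z['d'];X=cloud("top",d);z=X[...,2]; z[d==0]=0
c=p[140:290,130:440]; g=(255*(c/255.)**0.45).astype(np.uint8)
cv2.imwrite("pics/crop.png",cv2.resize(g[:,:,::-1],None,fx=2.5,fy=2.5,interpolation=cv2.INTER_CUBIC))
# blobs above 12mm in region
m=((z>0.013)&(X[...,0]<0.62)&(X[...,0]>0.2)).astype(np.uint8)
n,l,s,ce=cv2.connectedComponentsWithStats(m)
for i in range(1,n):
    if s[i,4]>25:
        q=X[l==i]; print(ce[i].round(),s[i,4],q.min(0).round(3),q.max(0).round(3),np.median(q,0).round(3))
E
```

```text
[ 14. 171.] 786 [0.531 0.509 0.041] [0.619 0.623 0.235] [0.584 0.526 0.196]
[465. 172.] 344 [ 0.561 -0.5    0.013] [ 0.62  -0.395  0.201] [ 0.583 -0.408  0.194]
[171. 170.] 142 [0.598 0.213 0.021] [0.62  0.253 0.041] [0.61  0.232 0.034]
[286. 169.] 36 [ 0.611 -0.058  0.014] [ 0.62  -0.034  0.029] [ 0.616 -0.043  0.025]
[429. 179.] 28 [ 0.569 -0.399  0.013] [ 0.62  -0.385  0.02 ] [ 0.594 -0.39   0.015]
[367. 188.] 134 [ 0.556 -0.256  0.013] [ 0.584 -0.225  0.031] [ 0.569 -0.238  0.025]
[402. 189.] 65 [ 0.558 -0.335  0.013] [ 0.581 -0.312  0.02 ] [ 0.569 -0.324  0.016]
[328. 201.] 212 [ 0.519 -0.163  0.014] [ 0.557 -0.125  0.032] [ 0.537 -0.143  0.027]
[ 45. 203.] 28 [0.522 0.503 0.013] [0.532 0.559 0.021] [0.532 0.535 0.016]
[ 91. 203.] 31 [0.532 0.389 0.013] [0.532 0.46  0.02 ] [0.532 0.425 0.016]
[ 99. 216.] 134 [0.486 0.39  0.014] [0.515 0.42  0.026] [0.501 0.404 0.019]
[ 56. 220.] 150 [0.476 0.488 0.013] [0.505 0.52  0.029] [0.49  0.503 0.022]
[218. 242.] 988 [0.401 0.062 0.013] [0.48  0.171 0.041] [0.439 0.116 0.031]
[290. 233.] 126 [ 0.447 -0.065  0.016] [ 0.475 -0.038  0.027] [
[... 232 characters left out ...]
 0.464 -0.336  0.058] [ 0.444 -0.355  0.05 ]
[ 85. 246.] 115 [0.418 0.418 0.013] [0.444 0.449 0.021] [0.429 0.433 0.016]
[414. 252.] 118 [ 0.405 -0.356  0.013] [ 0.426 -0.332  0.059] [ 0.416 -0.34   0.05 ]
[ 84. 263.] 33 [0.389 0.395 0.013] [0.389 0.471 0.021] [0.389 0.435 0.016]
[272. 279.] 118 [ 0.343 -0.043  0.013] [0.362 0.021 0.02 ] [ 0.353 -0.011  0.016]
[354. 282.] 64 [ 0.334 -0.224  0.013] [ 0.36  -0.183  0.018] [ 0.346 -0.203  0.014]
[473. 300.] 32 [ 0.29  -0.496  0.013] [ 0.32  -0.477  0.017] [ 0.304 -0.486  0.014]
[554. 356.] 235 [ 0.21  -0.528  0.244] [ 0.244 -0.5    0.322] [ 0.234 -0.511  0.295]
[331. 415.] 272 [ 0.2   -0.113  0.471] [ 0.217 -0.07   0.571] [ 0.206 -0.085  0.524]
```

View pics/crop.png

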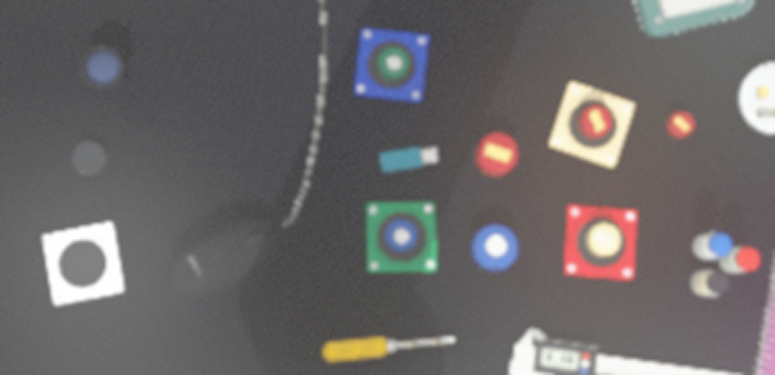

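```bash
cat > meas.py <<'E'
from h import *
def seats(p):
    hsv=cv2.cvtColor(p,cv2.COLOR_RGB2HSV)
    out={}
    for n,(lo,hi),(u,v) in [("red",((172,120,90),(180,255,255)),(370,236)),("green",((65,90,50),(88,255,255)),(291,235)),("blue",((108,120,80),(128,255,255)),(287,165)),("tan",((12,40,140),(32,200,255)),(367,190)),("white",((0,0,190),(180,40,255)),(163,245))]:
        m=cv2.inRange(hsv,lo,hi)
        if n=="red": m|=cv2.inRange(hsv,(0,120,90),(6,255,255))
        w=np.zeros_like(m); w[v-22:v+23,u-22:u+23]=255; m&=w
        c=max(cv2.findContours(m,cv2.RETR_EXTERNAL,cv2.CHAIN_APPROX_NONE)[0],key=cv2.contourArea)
        (cx,cy),(a,b),ang=cv2.minAreaRect(c)
        P=ray("top",cx,cy,.005); out[n]=P; print("seat",n,(round(cx,1),round(cy,1)),"size mm",np.round((np.array([a,b])+1)*2.31,0),P.round(4))
    return out
def mounts(d,S,tops):
    X=cloud("top",d)
    for n,t in tops.items():
        m=(np.hypot(X[...,0]-S[n][0],X[...,1]-S[n][1])<.028)&(X[...,2]>t-.005)&(d>0)
        v,u=np.nonzero(m); P=ray("top",u.mean(),v.mean(),t)
        print("mount in",n,len(u),"dia mm",round(2*np.sqrt(len(u)/np.pi)*2.27,1),"z",np.median(X[m][:,2]).round(4),P.round(4),"off",(P-S[n])[:2].round(4))
E
python3 - <<'E'
from meas import *
Z=np.load("top0.npz");p,d=Z['p'],Z['d']
S=seats(p); mounts(d,S,dict(red=.023,tan=.026,blue=.026,green=.023))
X=cloud("top",d); ok=(d>0)&(X[...,2]>.06)
for n,P in S.items():
    r=np.hypot(X[...,0]-P[0],X[...,1]-P[1]); r[~ok]=9; i=np.unravel_index(r.argmin(),r.shape); print(n,r[i].round(3),X[i].round(3))
# side depth at lever tip
Z=np.load("side0.npz");Y=cloud("side",Z['d']); print(Y[257,305].round(3),Y[257,320].round(3),Y[230,420].round(3))
for n,P in S.items(): print(n,np.round(proj("side",P)))
E
```

```text
seat red (369.6, 236.6) size mm [70. 70.] [ 0.4534 -0.2459  0.005 ]
seat green (290.5, 235.0) size mm [67. 65.] [ 0.4568 -0.0546  0.005 ]
seat blue (286.2, 165.6) size mm [65. 64.] [ 0.627  -0.0442  0.005 ]
seat tan (366.2, 189.4) size mm [67. 67.] [ 0.5685 -0.24    0.005 ]
seat white (162.9, 244.9) size mm [68. 67.] [0.4324 0.252  0.005 ]
mount in red 124 dia mm 28.5 z 0.0232 [ 0.4571 -0.2454  0.023 ] off [0.0037 0.0005]
mount in tan 123 dia mm 28.4 z 0.0254 [ 0.5702 -0.2394  0.026 ] off [0.0017 0.0006]
mount in blue 115 dia mm 27.5 z 0.0255 [ 0.626  -0.0444  0.026 ] off [-0.001  -0.0002]
mount in green 124 dia mm 28.5 z 0.0227 [ 0.4606 -0.0519  0.023 ] off [0.0038 0.0027]
red 0.193 [ 0.563 -0.405  0.188]
green 0.247 [ 0.216 -0.109  0.57 ]
blue 0.221 [ 0.848 -0.058  0.077]
tan 0.149 [ 0.691 -0.325  0.187]
white 0.283 [0.534 0.516 0.23 ]
[ 0.57  -0.422  0.192] [ 0.587 -0.419  0.191] [ 0.719 -0.354  0.191]
red [226. 290.]
green [239. 234.]
blue [319. 232.]
tan [294. 289.]
white [241. 178.]
```

Emit:
{"api": "jog_arm", "payload": {"deltas": [[0,0,0.005,-6.64,0.65],[0,0,0.005,-6.64,0.65],[0,0,0.005,-6.64,0.65],[0,0,0.005,-6.64,0.65],[0,0,0.005,-6.64,0.65],[0,0,0.005,-6.64,0.65],[0,0,0.005,-6.64,0.65],[0,0,0.005,-6.64,0.65],[0,0,0.005,-6.64,0.65],[0,0,0.005,-6.64,0.65]]}}

```text
time: 1.35
tool_pos: [0.2501, -0.5724, 0.1501]
eef_rot: [-180.0, -0.0, 90.2]
ft_force: [0.3, -0.2, 0.3]
width: 0.0555
```

Emit:
{"api": "jog_arm", "payload": {"deltas": [[0.03,0.012,0,0,0.65],[0.06,0.015,0,0,0.65],[0.06,0.015,0,0,0.65],[0.06,0.016,0,0,0.65],[0.06,0.016,0,0,0.65],[0.06,0.016,0,0,0.65],[0.06,0.016,0,0,0.65],[0.06,0.016,0,0,0.65],[0.05,0.016,0,0,0.65],[0.02,0.03,0,0,0.65]]}}

```text
time: 2.6
tool_pos: [0.4174, -0.0502, 0.1506]
eef_rot: [-179.9, -0.0, 90.1]
ft_force: [-0.1, -0.3, 0.4]
width: 0.0555
```

Emit:
{"api": "jog_arm", "payload": {"deltas": [[-0.0015,0.02,0.02,0,0.65],[0,0.023,0.03,0,0.65],[0,0,0.03,0,0.65],[0,0,0.02,0,0.65],[0,0,0.015,0,0.65],[0,0,0.01,0,0.65],[0,0,0.008,0,0.65],[0,0,0.005,0,0.65],[0,0,0.003,0,0.65],[0,0,0,0,0.65]]}}

```text
time: 3.85
tool_pos: [0.4613, -0.0543, 0.0098]
eef_rot: [180.0, 0.0, 90.0]
ft_force: [-0.0, 0.2, 0.0]
width: 0.0555
```

Emit:
{"api": "jog_arm", "payload": {"deltas": [[0,0,0,0,0.4],[0,0,0,0,0.35],[0,0,0,0,0.3],[0,0,0,0,0.2],[0,0,0,0,0],[0,0,0,0,0],[0,0,0,0,0],[0,0,0,0,0],[0,0,0,0,0],[0,0,0,0,0]]}}

```text
time: 5.1
tool_pos: [0.4612, -0.0542, 0.0097]
eef_rot: [-180.0, -0.0, 90.0]
ft_force: [-0.3, -0.0, -0.8]
width: 0.0002
```

```bash
python3 - <<'E'
from h import *
p,d=ctrl.snapshot("side"); u,v=239,224
cv2.imwrite("pics/s1.png",cv2.resize(p[v-60:v+60,u-70:u+90,::-1],None,fx=4,fy=4,interpolation=cv2.INTER_CUBIC))
E
```

```text
(no output)
```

View pics/s1.png

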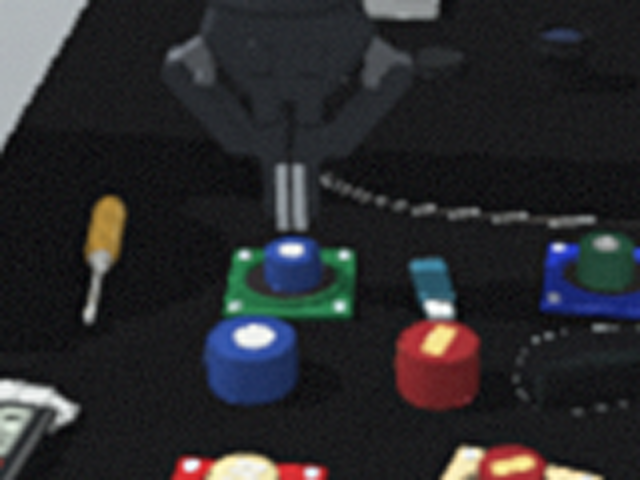

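```bash
python3 - <<'E'
from h import *
p,d=ctrl.snapshot("side"); X=cloud("side",d)
print("tcp proj",proj("side",np.array([.4612,-.0542,.0097])))
for v in range(202,232,2): print(v,X[v,241].round(4),X[v,239].round(4),p[v,241])
p,d=ctrl.snapshot("top"); 
cv2.imwrite("pics/t1.png",cv2.resize(p[170:270,220:360,::-1],None,fx=4,fy=4,interpolation=cv2.INTER_CUBIC))
print(ctrl.read_state())
E
```

```text
tcp proj (np.float64(241.05812278521222), np.float64(231.66742792478172))
202 [ 0.4625 -0.0494  0.0774] [ 0.4604 -0.068   0.0864] [30 33 34]
204 [ 0.4636 -0.0614  0.0787] [ 0.4594 -0.0599  0.0779] [35 36 36]
206 [ 0.4639 -0.0656  0.0763] [ 0.4601 -0.0673  0.077 ] [65 67 72]
208 [ 0.4638 -0.0658  0.0718] [ 0.4598 -0.0666  0.0722] [63 65 70]
210 [ 0.4635 -0.0639  0.0663] [ 0.4595 -0.0644  0.0665] [53 55 60]
212 [ 0.4636 -0.0657  0.0627] [ 0.4591 -0.0622  0.0608] [67 69 73]
214 [ 0.4633 -0.0645  0.0574] [ 0.4592 -0.064   0.0571] [65 68 70]
216 [ 0.4632 -0.0651  0.0531] [ 0.4591 -0.0649  0.0529] [64 67 72]
218 [ 0.463  -0.0639  0.0478] [ 0.4586 -0.0614  0.0464] [69 71 74]
220 [ 0.4631 -0.0658  0.0442] [ 0.4589 -0.0651  0.0437] [70 72 77]
222 [0.4554 0.006  0.    ] [4.509e-01 5.700e-03 1.000e-04] [21 23 36]
224 [ 0.4607 -0.0461  0.0238] [ 0.4564 -0.0456  0.0234] [ 96 119 181]
226 [ 0.4614 -0.0533  0.023 ] [ 0.4571 -0.0532  0.0229] [250 249 242]
228 [ 0.4623 -0.0632  0.0238] [ 0.4581 -0.063   0.0236] [109 129 185]
230 [ 0.4627 -0.0683  0.0219] [ 0.4587 -0.0697  0.0226] [ 39  61 122]
{'time': 5.25, 'q': array([-8.17661504e+00,  3.03546125e+01,  1.19098472e+02, -3.14181057e-04,
        3.05461129e+01, -8.17165040e+00]), 'dq': array([ 0.03670249,  0.07074161, -0.06434003, -0.08886875, -0.00293706,
       -0.05480517]), 'joint_efforts': array([ 5.11627386e-04, -4.67396736e+01, -1.28764352e+01, -2.70631756e-05,
        7.22234927e-04,  1.64416031e-05]), 'tool_pos': array([ 0.46124352, -0.05425277,  0.00971581]), 'eef_rot': array([1.79999228e+02, 2.72133032e-04, 8.99953059e+01]), 'ft_force': array([-0.13249968,  0.45350454,  0.31157497]), 'wrist_torque': array([-0.01947393,  0.01635719,  0.02909828]), 'width': 0.00018757930196821104}
```

View pics/t1.png

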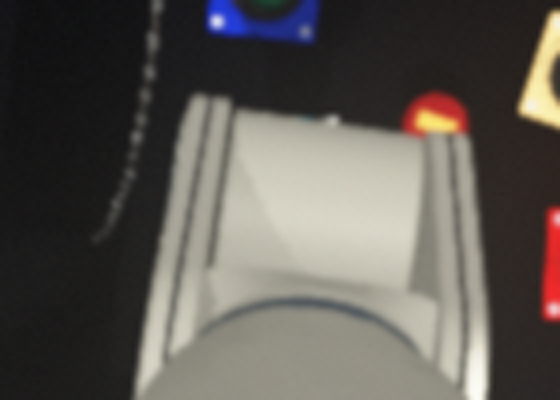

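Emit:
{"api": "jog_arm", "payload": {"deltas": [[0,0,0,0,0.65],[0,0,0,0,0.65],[0,0,0,0,0.65],[0,0,0,0,0.65],[0,0,0,0,0.65],[0,0,0.005,0,0.65],[0,0,0.005,0,0.65],[0,0,0.005,0,0.65],[0,0,0.005,0,0.65],[0,0,0,0,0.65]]}}

```text
time: 6.5
tool_pos: [0.4609, -0.0542, -0.0108]
eef_rot: [-179.9, -0.0, 90.0]
ft_force: [-0.6, -0.1, -0.3]
width: 0.0555
```

```bash
python3 - <<'E'
from h import *
p,d=ctrl.snapshot("side"); X=cloud("side",d)
m=(abs(X[...,1]+.065)<.012)&(abs(X[...,0]-.461)<.06)&(X[...,2]>.026)&(X[...,2]<.12)&(d>0)
for a,b in((.40,.455),(.467,.52)):
    q=X[m&(X[...,0]>a)&(X[...,0]<b)]; print(q.min(0).round(4),q.max(0).round(4),len(q))
s=ctrl.read_state();print(s['tool_pos'],s['width'],s['ft_force'])
u,v=239,224
cv2.imwrite("pics/s2.png",cv2.resize(p[v-40:v+40,u-50:u+60,::-1],None,fx=5,fy=5,interpolation=cv2.INTER_CUBIC))
E
```

```text
[ 0.4013 -0.0769  0.0265] [ 0.4549 -0.0534  0.1199] 511
[ 0.467  -0.0751  0.0273] [ 0.5186 -0.0534  0.1199] 465
[ 0.46102085 -0.0542062  -0.01055355] 0.055314841229403264 [-0.40299599  0.13794553 -0.49514527]
```

View pics/s2.png

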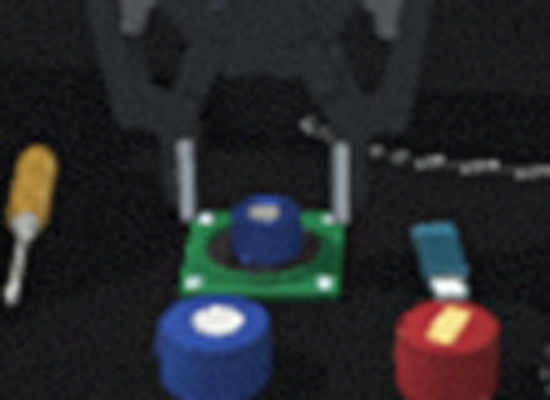

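Emit:
{"api": "jog_arm", "payload": {"deltas": [[0,0,0.004,0,0.65],[0,0,0.004,0,0.65],[0,0,0.004,0,0.65],[0,0,0,0,0.5],[0,0,0,0,0.42],[0,0,0,0,0.38],[0,0,0,0,0.34],[0,0,0,0,0.2],[0,0,0,0,0],[0,0,0,0,0]]}}

```text
time: 7.8
tool_pos: [0.4613, -0.0543, -0.0218]
eef_rot: [180.0, 0.0, 90.0]
ft_force: [-1.4, -0.2, 6.4]
width: 0.0276
```

Emit:
{"api": "jog_arm", "payload": {"deltas": [[0,0,0,0,0],[0,0,0,0,0],[0,0,0,0,0],[0,0,-0.001,0,0],[0,0,-0.002,0,0],[0,0,-0.002,0,0],[0,0,-0.002,0,0],[0,0,-0.002,0,0],[0,0,-0.001,0,0],[0,0,0,0,0]]}}

```text
time: 9.05
tool_pos: [0.4613, -0.0543, -0.0122]
eef_rot: [180.0, 0.0, 90.0]
ft_force: [0.1, -0.5, -0.6]
width: 0.0274
```

```bash
python3 - <<'E'
from h import *
p,d=ctrl.snapshot("side"); X=cloud("side",d)
s=ctrl.read_state();print(s['tool_pos'],s['width'],s['ft_force'])
u,v=239,224
cv2.imwrite("pics/s3.png",cv2.resize(p[v-40:v+40,u-50:u+60,::-1],None,fx=5,fy=5,interpolation=cv2.INTER_CUBIC))
E
```

```text
[ 0.46122096 -0.05425055 -0.01225266] 0.027586997870939524 [-0.40931438  0.76229833 -0.0547013 ]
```

View pics/s3.png

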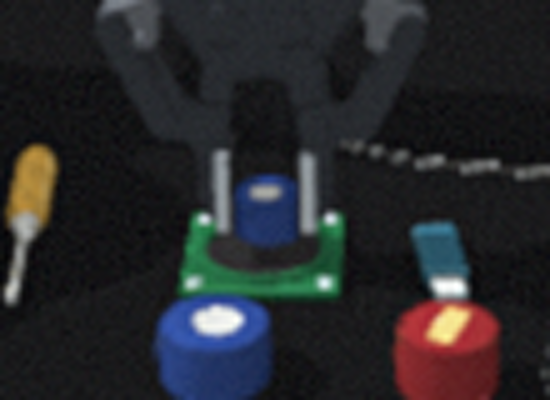

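Emit:
{"api": "jog_arm", "payload": {"deltas": [[0,0,-0.015,0,0],[0,0,-0.025,0,0],[0,0,-0.02,0,0],[0.03,-0.0048,0,0,0],[0.05,-0.0048,0,0,0],[0.05,-0.0048,0,0,0],[0.05,-0.0048,0,0,0],[0.05,-0.0048,0,0,0],[0.05,-0.0048,0,0,0],[0.0246,0,0,0,0]]}}

```text
time: 10.35
tool_pos: [0.4322, 0.2529, 0.0488]
eef_rot: [179.9, -0.0, 90.1]
ft_force: [0.1, -0.8, -0.3]
width: 0.0272
```

Emit:
{"api": "jog_arm", "payload": {"deltas": [[0,0,0.015,0,0],[0,0,0.02,0,0],[0,0,0.015,0,0],[0,0,0.008,0,0],[0,0,0.005,0,0],[0,0,0.003,0,0],[0,0,0.002,0,0],[0,0,0.001,0,0],[0,0,0,0,0],[0,0,0,0,0]]}}

```text
time: 11.6
tool_pos: [0.4325, 0.2504, -0.0211]
eef_rot: [180.0, -0.0, 90.0]
ft_force: [0.8, -0.7, -0.5]
width: 0.0275
```

Emit:
{"api": "jog_arm", "payload": {"deltas": [[0,0,0,0,0.4],[0,0,0,0,0.5],[0,0,0,0,0.65],[0,0,0,0,0.65],[0,0,0,0,0.65],[0,0,-0.01,0,0.65],[0,0,-0.03,0,0.65],[0,0,-0.03,0,0.65],[0,0,0,0,0.65],[0,0,0,0,0.65]]}}

```text
time: 12.85
tool_pos: [0.4323, 0.2503, 0.0488]
eef_rot: [180.0, -0.0, 90.0]
ft_force: [-0.8, 0.0, -0.9]
width: 0.0553
```

Emit:
{"api": "jog_arm", "payload": {"deltas": [[-0.02,0.0155,0,0,0.65],[-0.036,0.02,0,0,0.65],[-0.04,0.025,0,0,0.65],[-0.04,0.025,0,0,0.65],[-0.04,0.025,0,0,0.65],[-0.04,0.025,0,0,0.65],[-0.04,0.025,0,0,0.65],[-0.03,0.02,0,0,0.65],[-0.01,0.013,0,0,0.65],[0,0,0,0,0.65]]}}

```text
time: 14.1
tool_pos: [0.6259, -0.0458, 0.0478]
eef_rot: [-179.9, -0.0, 89.9]
ft_force: [-0.9, -0.2, -0.2]
width: 0.0555
```

```bash
python3 - <<'E'
from h import *
p,d=ctrl.snapshot("top")
X=cloud("top",d);P=np.array([.4324,.252]);m=(np.hypot(X[...,0]-P[0],X[...,1]-P[1])<.03)&(X[...,2]>.018)
v,u=np.nonzero(m);print(len(u),ray("top",u.mean(),v.mean(),.023),np.median(X[m][:,2]))
s=ctrl.read_state();print(s['tool_pos'],s['width'])
E
```

```text
127 [0.43293351 0.25206219 0.023     ] 0.0227353424355868
[ 0.62507612 -0.04503896  0.04782851] 0.05559747423146422
```

Emit:
{"api": "jog_arm", "payload": {"deltas": [[0,0,0.015,0,0.65],[0,0,0.02,0,0.65],[0,0,0.015,0,0.65],[0,0,0.008,0,0.65],[0,0,0.005,0,0.65],[0,0,0.003,0,0.65],[0,0,0.001,0,0.65],[0,0,0,0,0.65],[0,0,0,0,0.65],[0,0,0,0,0.65]]}}

```text
time: 15.4
tool_pos: [0.626, -0.0457, -0.0181]
eef_rot: [180.0, 0.0, 90.0]
ft_force: [-0.3, -0.7, -0.1]
width: 0.0553
```

Emit:
{"api": "jog_arm", "payload": {"deltas": [[0,0,0,0,0.5],[0,0,0,0,0.42],[0,0,0,0,0.38],[0,0,0,0,0.34],[0,0,0,0,0.2],[0,0,0,0,0],[0,0,0,0,0],[0,0,0,0,0],[0,0,0,0,0],[0,0,0,0,0]]}}

```text
time: 16.65
tool_pos: [0.6261, -0.0457, -0.0179]
eef_rot: [180.0, 0.0, 90.0]
ft_force: [-1.2, -0.1, 5.2]
width: 0.0272
```

Emit:
{"api": "jog_arm", "payload": {"deltas": [[0,0,-0.002,0,0],[0,0,-0.013,0,0],[0,0,-0.025,0,0],[0,-0.01,-0.02,0,0],[-0.002,-0.03,0,0,0],[-0.002,-0.04,0,0,0],[-0.002,-0.04,0,0,0],[-0.002,-0.03,0,0,0],[-0.002,-0.019,0,0,0],[0,0,0,0,0]]}}

```text
time: 17.9
tool_pos: [0.456, -0.0557, 0.0423]
eef_rot: [-180.0, -0.0, 90.0]
ft_force: [0.4, 0.1, -0.5]
width: 0.0273
```

Emit:
{"api": "jog_arm", "payload": {"deltas": [[0,0,0.013,0,0],[0,0,0.017,0,0],[0,0,0.014,0,0],[0,0,0.007,0,0],[0,0,0.004,0,0],[0,0,0.003,0,0],[0,0,0.0015,0,0],[0,0,0.0003,0,0],[0,0,0,0,0],[0,0,0,0,0]]}}

```text
time: 19.15
tool_pos: [0.4571, -0.0557, -0.0179]
eef_rot: [180.0, 0.0, 90.0]
ft_force: [0.1, 0.3, -0.7]
width: 0.0272
```

Emit:
{"api": "jog_arm", "payload": {"deltas": [[0,0,0,0,0.4],[0,0,0,0,0.5],[0,0,0,0,0.65],[0,0,0,0,0.65],[0,0,0,0,0.65],[0,0,-0.01,0,0.65],[0,0,-0.03,0,0.65],[0,0,-0.027,0,0.65],[0,0,0,0,0.65],[0,0,0,0,0.65]]}}

```text
time: 20.4
tool_pos: [0.4568, -0.0556, 0.049]
eef_rot: [180.0, 0.0, 90.0]
ft_force: [-0.5, 0.9, 0.1]
width: 0.0552
```

Emit:
{"api": "jog_arm", "payload": {"deltas": [[0.02,-0.002,0,0,0.65],[0.04,-0.004,0,0,0.65],[0.04,-0.004,0,0,0.65],[0.045,-0.004,0,0,0.65],[0.045,-0.004,0,0,0.65],[0.045,-0.004,0,0,0.65],[0.04,-0.0022,0,0,0.65],[0.02,0,0,0,0.65],[0.0115,0,0,0,0.65],[0,0,0,0,0.65]]}}

```text
time: 21.65
tool_pos: [0.4326, 0.2506, 0.0486]
eef_rot: [-180.0, 0.0, 90.0]
ft_force: [0.6, 0.7, -0.3]
width: 0.0554
```

```bash
python3 - <<'E'
from meas import *
p,d=ctrl.snapshot("top"); S={"green":np.array([.4568,-.0546,.005]),"white":np.array([.4324,.252,.005])}
mounts(d,{"green":S["green"]},{"green":.026})
s=ctrl.read_state();print(s['tool_pos'],s['width'])
E
```

```text
mount in green 127 dia mm 28.9 z 0.026 [ 0.4573 -0.0547  0.026 ] off [ 0.0005 -0.0001]
[0.43254641 0.25011778 0.04860673] 0.05526309756856872
```

Green is home. Next, blue from white to blue.

Emit:
{"api": "jog_arm", "payload": {"deltas": [[0,0,0.015,0,0.65],[0,0,0.02,0,0.65],[0,0,0.015,0,0.65],[0,0,0.009,0,0.65],[0,0,0.006,0,0.65],[0,0,0.003,0,0.65],[0,0,0.0015,0,0.65],[0,0,0,0,0.65],[0,0,0,0,0.65],[0,0,0,0,0.65]]}}

```text
time: 22.95
tool_pos: [0.4329, 0.251, -0.0204]
eef_rot: [180.0, -0.0, 90.0]
ft_force: [-0.2, 0.5, 0.3]
width: 0.0554
```

Emit:
{"api": "jog_arm", "payload": {"deltas": [[0,0,0,0,0.5],[0,0,0,0,0.42],[0,0,0,0,0.38],[0,0,0,0,0.34],[0,0,0,0,0.2],[0,0,0,0,0],[0,0,0,0,0],[0,0,0,0,0],[0,0,0,0,0],[0,0,0,0,0]]}}

```text
time: 24.2
tool_pos: [0.4328, 0.2509, -0.0202]
eef_rot: [180.0, -0.0, 90.0]
ft_force: [-0.2, -1.5, 4.6]
width: 0.0274
```

Emit:
{"api": "jog_arm", "payload": {"deltas": [[0,0,-0.002,0,0],[0,0,-0.013,0,0],[0,0,-0.025,0,0],[0,0,-0.02,0,0],[-0.02,0.01,0,0,0],[-0.04,0.02,0,0,0],[-0.045,0.03,0,0,0],[-0.045,0.03,0,0,0],[-0.045,0.03,0,0,0],[-0.04,0.03,0,0,0]]}}

```text
time: 25.45
tool_pos: [0.5837, 0.0141, 0.0403]
eef_rot: [180.0, -0.0, 90.0]
ft_force: [1.2, 0.4, 0.1]
width: 0.0272
```

Emit:
{"api": "jog_arm", "payload": {"deltas": [[-0.04,0.025,0,0,0],[-0.0215,0.0192,0,0,0],[0,0,0,0,0],[0,0,0.015,0,0],[0,0,0.02,0,0],[0,0,0.012,0,0],[0,0,0.006,0,0],[0,0,0.004,0,0],[0,0,0.0025,0,0],[0,0,0,0,0]]}}

```text
time: 26.7
tool_pos: [0.6272, -0.0457, -0.0198]
eef_rot: [180.0, 0.0, 90.0]
ft_force: [-0.2, -0.5, -0.1]
width: 0.0276
```

Emit:
{"api": "jog_arm", "payload": {"deltas": [[0,0,0.0003,0,0.4],[0,0,0,0,0.5],[0,0,0,0,0.65],[0,0,0,0,0.65],[0,0,0,0,0.65],[0,0,-0.01,0,0.65],[0,0,-0.03,0,0.65],[0,0,-0.03,0,0.65],[0,0,0,0,0.65],[0,0,0,0,0.65]]}}

```text
time: 27.95
tool_pos: [0.6266, -0.0456, 0.0496]
eef_rot: [-180.0, -0.0, 90.0]
ft_force: [-0.6, 0.1, -0.1]
width: 0.0553
```

Emit:
{"api": "jog_arm", "payload": {"deltas": [[-0.02,-0.01,0,0,0.65],[-0.03,-0.01,0,0,0.65],[-0.03,-0.01,0,0,0.65],[-0.03,-0.01,0,0,0.65],[-0.03,-0.01,0,0,0.65],[-0.03,-0.007,0,0,0.65],[-0.015,0,0,0,0.65],[-0.01,0,0,0,0.65],[0,0,0,0,0.65],[0,0,0,0,0.65]]}}

```text
time: 29.2
tool_pos: [0.57, -0.2399, 0.0495]
eef_rot: [-180.0, -0.0, 90.0]
ft_force: [0.5, 0.3, 0.3]
width: 0.0551
```

```bash
python3 - <<'E'
from meas import *
p,d=ctrl.snapshot("top"); S={"blue":np.array([.627,-.0442,.005])}
mounts(d,S,{"blue":.023})
s=ctrl.read_state();print(s['tool_pos'],s['width'])
p,d=ctrl.snapshot("side"); u,v=290,270
cv2.imwrite("pics/s4.png",cv2.resize(p[v-75:v+75,u-100:u+100,::-1],None,fx=4,fy=4,interpolation=cv2.INTER_CUBIC))
E
```

```text
mount in blue 122 dia mm 28.3 z 0.0228 [ 0.627  -0.0437  0.023 ] off [0.     0.0005]
[ 0.5699808  -0.23977633  0.04949282] 0.055882861928621276
```

View pics/s4.png

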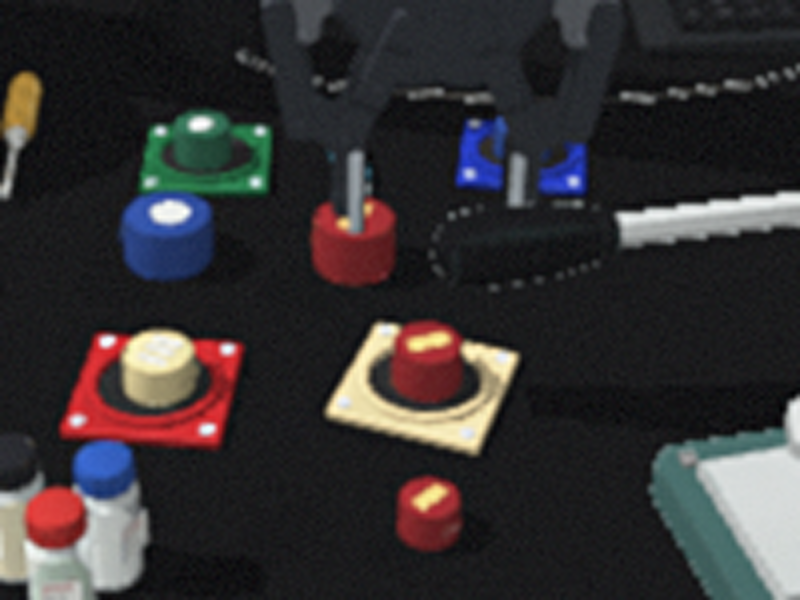

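Emit:
{"api": "jog_arm", "payload": {"deltas": [[0,0,0.015,0,0.65],[0,0,0.02,0,0.65],[0,0,0.015,0,0.65],[0,0,0.008,0,0.65],[0,0,0.005,0,0.65],[0,0,0.003,0,0.65],[0,0,0.0015,0,0.65],[0,0,0,0,0.65],[0,0,0,0,0.65],[0,0,0,0,0.65]]}}

```text
time: 30.55
tool_pos: [0.5701, -0.2407, -0.0176]
eef_rot: [180.0, 0.0, 90.0]
ft_force: [0.6, 0.7, -0.8]
width: 0.0554
```

Emit:
{"api": "jog_arm", "payload": {"deltas": [[0,0,0,0,0.5],[0,0,0,0,0.42],[0,0,0,0,0.38],[0,0,0,0,0.34],[0,0,0,0,0.2],[0,0,0,0,0],[0,0,0,0,0],[0,0,0,0,0],[0,0,0,0,0],[0,0,0,0,0]]}}

```text
time: 31.8
tool_pos: [0.57, -0.2407, -0.0175]
eef_rot: [180.0, 0.0, 90.0]
ft_force: [-1.7, 0.6, 5.4]
width: 0.0277
```

Emit:
{"api": "jog_arm", "payload": {"deltas": [[0,0,-0.002,0,0],[0,0,-0.013,0,0],[0,0,-0.025,0,0],[0,0,-0.025,0,0],[0.02,-0.0065,0,0,0],[0.04,-0.011,0,0,0],[0.05,-0.015,0,0,0],[0.05,-0.015,0,0,0],[0.05,-0.015,0,0,0],[0.05,-0.015,0,0,0]]}}

```text
time: 33.05
tool_pos: [0.4902, 0.0215, 0.0465]
eef_rot: [-179.9, -0.0, 90.0]
ft_force: [0.9, 0.9, 0.1]
width: 0.0278
```

Emit:
{"api": "jog_arm", "payload": {"deltas": [[0.05,-0.015,0,0,0],[0.05,-0.015,0,0,0],[0.05,-0.015,0,0,0],[0.05,-0.015,0,0,0],[0.0312,0,0,0,0],[0,0,0,0,0],[0,0,0.015,0,0],[0,0,0.015,0,0],[0,0,0.015,0,0],[0,0,0.01,0,0]]}}

```text
time: 34.3
tool_pos: [0.432, 0.2497, -0.0094]
eef_rot: [-179.9, 0.0, 89.9]
ft_force: [0.1, 0.1, -0.9]
width: 0.0275
```

Emit:
{"api": "jog_arm", "payload": {"deltas": [[0,0,0.004,0,0],[0,0,0.003,0,0],[0,0,0.002,0,0],[0,0,0.0007,0,0],[0,0,0,0,0],[0,0,0,0,0],[0,0,0,0,0.4],[0,0,0,0,0.5],[0,0,0,0,0.65],[0,0,0,0,0.65]]}}

```text
time: 35.55
tool_pos: [0.4325, 0.2506, -0.0176]
eef_rot: [180.0, -0.0, 90.0]
ft_force: [-0.2, 0.6, -0.5]
width: 0.0555
```

Emit:
{"api": "jog_arm", "payload": {"deltas": [[0,0,-0.01,0,0.65],[0,0,-0.03,0,0.65],[0,0,-0.027,0,0.65],[0,0,0,0,0.65],[-0.03,0.002,0,0,0.65],[-0.05,0.002,0,0,0.65],[-0.05,0.002,0,0,0.65],[-0.05,0.002,0,0,0.65],[-0.05,0.002,0,0,0.65],[-0.05,0.002,0,0,0.65]]}}

```text
time: 36.8
tool_pos: [0.444, -0.031, 0.049]
eef_rot: [-180.0, -0.0, 90.0]
ft_force: [1.3, 0.3, 0.4]
width: 0.0559
```

Emit:
{"api": "jog_arm", "payload": {"deltas": [[-0.05,0.003,0,0,0.65],[-0.05,0.003,0,0,0.65],[-0.05,0.003,0,0,0.65],[-0.04,0.003,0,0,0.65],[-0.0272,0.0006,0,0,0.65],[0,0,0,0,0.65],[0,0,0.015,0,0.65],[0,0,0.015,0,0.65],[0,0,0.01,0,0.65],[0,0,0,0,0.65]]}}

```text
time: 38.05
tool_pos: [0.4563, -0.2457, 0.0082]
eef_rot: [-179.9, -0.1, 90.0]
ft_force: [-0.3, -0.3, 0.8]
width: 0.0555
```

```bash
python3 - <<'E'
from meas import *
p,d=ctrl.snapshot("top"); S={"white":np.array([.4324,.252,.005])}
mounts(d,S,{"white":.026})
s=ctrl.read_state();print(s['tool_pos'],s['width'])
E
```

```text
mount in white 126 dia mm 28.8 z 0.0261 [0.4328 0.2501 0.026 ] off [ 0.0004 -0.0019]
[ 0.45672958 -0.24607477  0.00880324] 0.055450152608659244
```

Red parked well. Grasp tan at z −0.0205 reported.

Emit:
{"api": "jog_arm", "payload": {"deltas": [[0,0,0.01,0,0.65],[0,0,0.009,0,0.65],[0,0,0.006,0,0.65],[0,0,0.003,0,0.65],[0,0,0.0015,0,0.65],[0,0,0,0,0.65],[0,0,0,0,0.5],[0,0,0,0,0.42],[0,0,0,0,0.38],[0,0,0,0,0.34]]}}

```text
time: 39.35
tool_pos: [0.457, -0.2467, -0.0199]
eef_rot: [180.0, 0.0, 90.0]
ft_force: [-0.5, 0.5, 2.4]
width: 0.0295
```

Emit:
{"api": "jog_arm", "payload": {"deltas": [[0,0,0,0,0.3],[0,0,0,0,0.2],[0,0,0,0,0],[0,0,0,0,0],[0,0,0,0,0],[0,0,0,0,0],[0,0,0,0,0],[0,0,0,0,0],[0,0,0,0,0],[0,0,0,0,0]]}}

```text
time: 40.6
tool_pos: [0.4571, -0.2467, -0.0196]
eef_rot: [180.0, 0.0, 90.0]
ft_force: [-1.9, 0.6, 6.8]
width: 0.0273
```

Emit:
{"api": "jog_arm", "payload": {"deltas": [[0,0,-0.002,0,0],[0,0,-0.013,0,0],[0,0,-0.025,0,0],[0,0,-0.02,0,0],[0,0.015,0,0,0],[0.001,0.03,0,0,0],[0.002,0.03,0,0,0],[0.002,0.025,0,0,0],[0.0004,0.0115,0,0,0],[0,0,0,0,0]]}}

```text
time: 41.85
tool_pos: [0.5689, -0.241, 0.0393]
eef_rot: [-180.0, -0.0, 90.0]
ft_force: [-0.8, 0.2, -0.4]
width: 0.0266
```

Emit:
{"api": "jog_arm", "payload": {"deltas": [[0,0,0.013,0,0],[0,0,0.017,0,0],[0,0,0.014,0,0],[0,0,0.007,0,0],[0,0,0.004,0,0],[0,0,0.003,0,0],[0,0,0.0015,0,0],[0,0,0.0002,0,0],[0,0,0,0,0],[0,0,0,0,0]]}}

```text
time: 43.1
tool_pos: [0.5687, -0.2413, -0.0195]
eef_rot: [180.0, 0.0, 90.0]
ft_force: [0.3, 0.2, 1.4]
width: 0.0268
```

Emit:
{"api": "jog_arm", "payload": {"deltas": [[0,0,0,0,0.4],[0,0,0,0,0.5],[0,0,0,0,0.65],[0,0,0,0,0.65],[0,0,0,0,0.65],[0,0,-0.01,0,0.65],[0,0,-0.03,0,0.65],[0,0,-0.028,0,0.65],[0,0,0,0,0.65],[0.02,-0.006,0,0,0.65]]}}

```text
time: 44.35
tool_pos: [0.5626, -0.2216, 0.0483]
eef_rot: [179.9, 0.0, 89.9]
ft_force: [-0.1, -0.1, -0.0]
width: 0.0552
```

Emit:
{"api": "jog_arm", "payload": {"deltas": [[0.04,-0.012,0,0,0.65],[0.05,-0.015,0,0,0.65],[0.055,-0.015,0,0,0.65],[0.055,-0.015,0,0,0.65],[0.055,-0.015,0,0,0.65],[0.055,-0.015,0,0,0.65],[0.055,-0.015,0,0,0.65],[0.05,-0.015,0,0,0.65],[0.04,-0.01,0,0,0.65],[0.0158,-0.003,0,0,0.65]]}}

```text
time: 45.6
tool_pos: [0.4303, 0.2512, 0.0474]
eef_rot: [-179.9, 0.1, 90.2]
ft_force: [0.4, -0.9, -0.4]
width: 0.0555
```

```bash
python3 - <<'E'
from meas import *
p,d=ctrl.snapshot("top"); S={"tan":np.array([.5685,-.24,.005])}
mounts(d,S,{"tan":.023})
s=ctrl.read_state();print(s['tool_pos'],s['width'])
E
```

```text
mount in tan 118 dia mm 27.8 z 0.0229 [ 0.5683 -0.2399  0.023 ] off [-0.0002  0.0001]
[0.43084492 0.25182926 0.04759482] 0.055572150166006966
```

Emit:
{"api": "jog_arm", "payload": {"deltas": [[0,0,0,0,0.65],[0,0,0.015,0,0.65],[0,0,0.02,0,0.65],[0,0,0.015,0,0.65],[0,0,0.008,0,0.65],[0,0,0.005,0,0.65],[0,0,0.002,0,0.65],[0,0,0.0013,0,0.65],[0,0,0,0,0.65],[0,0,0,0,0.65]]}}

```text
time: 46.9
tool_pos: [0.4328, 0.2497, -0.0178]
eef_rot: [180.0, -0.0, 90.0]
ft_force: [-0.3, -0.1, -0.5]
width: 0.0556
```

Emit:
{"api": "jog_arm", "payload": {"deltas": [[0,0,0,0,0.5],[0,0,0,0,0.42],[0,0,0,0,0.38],[0,0,0,0,0.34],[0,0,0,0,0.2],[0,0,0,0,0],[0,0,0,0,0],[0,0,0,0,0],[0,0,0,0,0],[0,0,0,0,0]]}}

```text
time: 48.15
tool_pos: [0.4325, 0.2496, -0.0177]
eef_rot: [180.0, -0.0, 90.0]
ft_force: [-2.3, -0.7, 6.4]
width: 0.0273
```

Emit:
{"api": "jog_arm", "payload": {"deltas": [[0,0,-0.002,0,0],[0,0,-0.013,0,0],[0,0,-0.025,0,0],[0,0,-0.025,0,0],[-0.02,0.001,0,0,0],[-0.04,0.002,0,0,0],[-0.05,0.002,0,0,0],[-0.05,0.002,0,0,0],[-0.05,0.002,0,0,0],[-0.05,0.002,0,0,0]]}}

```text
time: 49.4
tool_pos: [0.4423, -0.0128, 0.0464]
eef_rot: [-179.9, 0.0, 90.0]
ft_force: [1.0, 0.5, -0.4]
width: 0.0277
```

Emit:
{"api": "jog_arm", "payload": {"deltas": [[-0.05,0.003,0,0,0],[-0.05,0.003,0,0,0],[-0.05,0.003,0,0,0],[-0.05,0.0015,0,0,0],[-0.0361,0,0,0,0],[0,0,0,0,0],[0,0,0.015,0,0],[0,0,0.015,0,0],[0,0,0.015,0,0],[0,0,0.01,0,0]]}}

```text
time: 50.65
tool_pos: [0.4535, -0.2456, -0.0096]
eef_rot: [-179.9, -0.1, 90.1]
ft_force: [0.3, -0.0, -0.3]
width: 0.0275
```

Emit:
{"api": "jog_arm", "payload": {"deltas": [[0,0,0.004,0,0],[0,0,0.003,0,0],[0,0,0.002,0,0],[0,0,0.0008,0,0],[0,0,0,0,0],[0,0,0,0,0],[0,0,0,0,0],[0,0,0,0,0],[0,0,0,0,0],[0,0,0,0,0]]}}

```text
time: 51.9
tool_pos: [0.4542, -0.2467, -0.0177]
eef_rot: [180.0, 0.0, 90.0]
ft_force: [-0.7, -0.3, 5.0]
width: 0.0275
```

Emit:
{"api": "jog_arm", "payload": {"deltas": [[0,0,0,0,0.4],[0,0,0,0,0.5],[0,0,0,0,0.65],[0,0,0,0,0.65],[0,0,0,0,0.65],[0,0,-0.01,0,0.65],[0,0,-0.03,0,0.65],[0,0,-0.04,0,0.65],[0,0,-0.04,0,0.65],[0,0,0,0,0.65]]}}

```text
time: 53.15
tool_pos: [0.4562, -0.2478, 0.1057]
eef_rot: [179.7, 0.2, 90.0]
ft_force: [0.1, -0.4, -0.3]
width: 0.0556
```

Emit:
{"api": "jog_arm", "payload": {"deltas": [[0.02,0,0,0,0.65],[0.05,0,0,0,0.65],[0.05,0,0,0,0.65],[0.05,0,0,0,0.65],[0.05,0,0,0,0.65],[0.05,0,0,0,0.65],[0.05,0,0,0,0.65],[0.05,0,0,0,0.65],[0.05,0,0,0,0.65],[0.04,0,0,0,0.65]]}}

```text
time: 54.4
tool_pos: [0.4519, 0.2155, 0.1009]
eef_rot: [-179.9, 0.1, 90.1]
ft_force: [0.2, -0.7, 0.4]
width: 0.0556
```

```bash
python3 - <<'E'
from meas import *
p,d=ctrl.snapshot("top"); S={"tan":np.array([.5685,-.24,.005]),"red":np.array([.4534,-.2459,.005]),"green":np.array([.4568,-.0546,.005]),"blue":np.array([.627,-.0442,.005])}
mounts(d,S,dict(red=.026,tan=.023,green=.026,blue=.023))
X=cloud("top",d);m=(np.hypot(X[...,0]-.61,X[...,1]-.232)<.03)&(X[...,2]>.03)&(X[...,2]<.045);print("loupe",X[m].mean(0) if m.any() else None)
X0=cloud("top",np.load("top0.npz")['d']);m=(np.hypot(X0[...,0]-.61,X0[...,1]-.232)<.03)&(X0[...,2]>.03)&(X0[...,2]<.045);print("loupe0",X0[m].mean(0))
cv2.imwrite("pics/t2.png",cv2.resize(p[140:265,140:400,::-1],None,fx=3,fy=3,interpolation=cv2.INTER_CUBIC))
s=ctrl.read_state();print(s['tool_pos'],s['ft_force'])
E
```

```text
mount in red 126 dia mm 28.8 z 0.0255 [ 0.4548 -0.2446  0.026 ] off [0.0014 0.0013]
mount in tan 116 dia mm 27.6 z 0.0231 [ 0.5685 -0.2401  0.023 ] off [ 0.     -0.0001]
mount in green 123 dia mm 28.4 z 0.0258 [ 0.4574 -0.0549  0.026 ] off [ 0.0006 -0.0003]
mount in blue 118 dia mm 27.8 z 0.0225 [ 0.6272 -0.0436  0.023 ] off [0.0002 0.0006]
loupe [0.61865645 0.23349457 0.03451674]
loupe0 [0.61895328 0.23381794 0.03486533]
[0.45286808 0.21906805 0.10122487] [0.94594774 3.94888512 0.31539658]
```

View pics/t2.png

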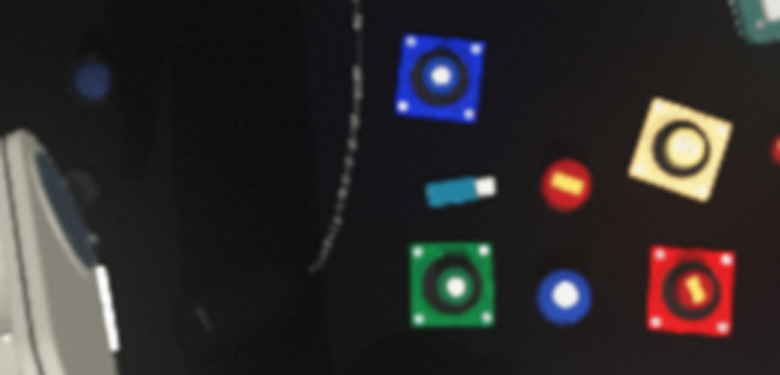

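```bash
python3 -c "
from rig import ctrl
s=ctrl.read_state();print(s['time'],s['ft_force']);print(ctrl.job_done())"
```

```text
54.45 [0.94594774 3.94888512 0.31539658]
the job is handed in; nothing more can be done
None
```

All four mounts are in the seats of their own colours, and I handed the job in at 54.5 s. I swapped blue with green, then red with tan, parking the blue and then the red mount in the white seat on the way.

**Final checks (top camera):**
- **Position:** red is about 2 mm off its seat centre. Green, blue and tan are under 1 mm off. The limit is 12 mm.
- **Height:** the top faces measured 25.5, 25.8, 22.5 and 23.1 mm for red, green, blue and tan. They should be 26, 26, 23 and 23 mm, so the mounts are on the seat floors. I judged them flat from these heights and the round outlines, and did not measure the tilt.
- **Loupe:** it moved less than 1 mm in the images.

**What disagreed:**
- **Tool height:** the reported TCP height read about 32 mm lower than the fingertips seen by the side camera. Because of this, my first grasp closed on air above the blue mount without touching anything. I corrected the heights from the camera and every grasp after that held.
- **Grip width:** the gripper read about 27.5 mm on the 30 mm mounts. I did not find out why.
- **Red seat:** its plate measured 70 mm instead of 66 mm in the image, so its centre is a little less certain, well within the tolerance.
- **Wrist force:** the last reading before hand-in was 3.9 N sideways, with the arm in free air and still settling. I took this to be the arm slowing down and did not read it again.

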